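# Clamp a rail in the cam jig

## Task

Without picking anything up, push the wooden rail with a fingertip along the jig until its end butts against the end stop, while both cam levers are still open. Then swing both levers anticlockwise by pushing on their arms until each cam jams firmly against the rail and holds it flat against the fence, and let go. Leave everything else where it is.

Things in the scene. Friction and masses are not known exactly. Their poses are not given: they have to be found in the camera images.
- jig: Clamping jig fixed to the bench: white melamine board base 260 (x) by 480 (y) by 18 mm thick, origin at the centre of its underside, z up. An aluminium fence 30 mm high above the base runs along jig y on its far side, working face at jig x = +60 mm. The levers pivot on upright axes at jig x = -34 mm: the right one at jig y = -45 mm, the left one at jig y = +105 mm.
- stop_face (a point): Centre of the working face of the end stop, an aluminium block (60 mm in x, 30 in y, 30 high above the base) at the jig's +y end in front of the fence. The face looks to jig -y and lies at jig x 0 to 60, y = 150 mm, this point 32 mm above the bench. The rail's end must touch it.
- rail: Loose wooden rail flat on the jig base between fence and cams: 60 (own x) by 240 (own y) by 28 mm high, about 0.3 kg; origin at the centre of its underside, 18 mm above the bench. Butted and clamped, the origin is at jig x = 30, y = 30 mm. It starts 25 to 60 mm short of the stop and up to 6 mm off the fence. Sliding it takes 2 to 4 N.
- rail_end (a point): Centre of the rail's end face that points to the end stop (own y = +120 mm, mid-height).
- right_lever (a joint): Angle (rad) of the right cam lever, range 0 to 2.75. Its arm points from the pivot at (150 degrees + value) from jig +x, anticlockwise seen from above: towards the robot when open (starts 0 to 0.6), parallel to the fence at 2.1. Turned anticlockwise it swings freely (1 to 3 N at the knob) until the cam jams on the rail at about 2.0 to 2.1; push on to 10 to 15 N. It then stays by friction.
- left_lever (a joint): The same for the left cam lever (pivot at jig y = +105 mm). Under each arm, fixed to it, is its cam: a dark steel disc 48 mm in diameter, 21 to 49 mm above the bench, its centre 14 mm off the pivot; its rim presses on the rail's side and shoves it towards the fence and the stop. A cam set with less than 8 N may slacken when the other is set.
- right_lever_knob (a point): Middle of the black upright knob (20 mm diameter, from 51 to 83 mm above the bench) at the end of the right lever, 95 mm from its pivot. The arm is a steel bar 16 mm wide, underside 53 and top 65 mm above the bench; a fingertip reaching down to 48 mm above the bench beside it catches it.
- left_lever_knob (a point): The same on the left lever.
- collar: Bystander: loose steel shaft collar, 36 mm across, 13 mm high, on the jig base between the levers; the levers pass over it. Origin at the centre of its underside, as for all bystanders unless said otherwise.
- jar: Bystander: clear jar 44 mm across, 60 mm high, on the jig base behind the end stop.
- hammer: Bystander: hammer lying on the bench on the robot's right.
- screwdriver: Bystander: screwdriver lying on the bench on the left.
- glue: Bystander: white glue bottle, 56 mm across, 160 mm high, on the left.
- offcut: Bystander: wooden offcut 45 by 110 by 28 mm, on the bench in front of the jig, to the right.
- tape: Bystander: roll of tape lying flat, 100 mm across, 24 mm high, on the bench to the right of the jig.
Mind the look-alikes: they are no part of the job. What is shaped like the rail but yellow is not meant.

How it is judged:
By the outcome, as a careful person would: the job done as asked, in the order asked, and still so for the second after the job is handed in, with the robot touching nothing.
It also fails if it takes over 72 s, if anything falls off the work surface, if the arm or the gripper's body presses on something with over 40 N, if the wrist force passes 120 N, or if a joint passes its speed limit or range.

## Robot

A 6-joint arm with a two-finger parallel gripper is mounted at the origin on the work surface. World frame = base frame: x ahead of the robot, y to its left, z up, the work surface at z = 0. Lengths are in mm, angles in rad, forces in N, time in s.
With the tool pointing down it reaches from about 375 to 975 mm from the base axis. Payload 3.8 kg.
Tool frame: the origin (TCP) lies at the very end of the fingers, on their centre line; the grasp point (between the pads) lies robot.grip_point_offset behind it (robot.grip_point_offset is the distance from the TCP to the grasp point, in mm); z points along the fingers, y is the line along which they close (so a half turn about z gives the same grasp; the last joint's range is limited). The gripper opens to 85 mm and grips with 20 to 120 N. Pads are 22 mm wide; open, the fingers measure 114 mm over their backs; the gripper's body (76 mm by 85 mm) begins 54 mm behind the grasp point. The pads swing forward as they close: fully open they stand 13 mm farther back than shut.
Start: joints at [1.233, 0.264, 1.604, -0, 1.274, -0.037], TCP at [199.99, 644.688, 231.28] pointing down, gripper open.
Joint ranges: [-2.63, 2.63], [-0.94, 2.18], [0.31, 2.57], [-1.31, 4.45], [0, 2.66], [-2.55, 2.55]. Speed limits (rad/s): [2.57, 2.57, 3.14, 3.14, 3.14, 3.14].

## Interface

Orientations are given as a unit quaternion [x, y, z, w].
In Python, from plant import robot gives the robot as it stands.
- The arm moves only by the tool move_arm, never from a script. Its argument "deltas" is text: rows parted by semicolons, each of 7 numbers parted by spaces: the shift along the world's x, y, z in cm, then the turn, a rotation vector about the world's x, y, z in rad, then the opening, from -1 (shut) to 1 (fully open). A call has 1 to 20 rows; each row is the pose to reach, as a shift and turn from the pose commanded when the call began; what a row does not reach only later rows make up. A row lasts 1/8 s, in which the tool goes at most 62.5 mm and 10.7 degrees, less where a joint would pass 70% of its speed; a pose out of reach is approached as far as the arm can. A call with a gripper value outside its range is refused whole. The fingers move at their own pace and stop on an object; "grip_force" is the grip in N (left out, the last holds). Time passes only in rows, so rows that repeat a pose let the fingers close. It gives the time, the measured TCP pose, the force, the opening and the grip force at its end, in the units of the state.
- robot.state(): the state, without advancing time (a new reading comes with each control period).
- robot.camera(name): name is "scene" or "top"; returns a dict with "image" (420x560x3 uint8, blue, green, red), "intrinsics" (3x3 intrinsics, pixels), "pose" (4x4, takes a point from camera to world coordinates). Camera axes: x right, y down, z forward; pixel columns grow to the right and rows downward; lengths in mm; the calibration is good to about 2 mm. A picture is of the moment at which its call begins. There is no depth.
- robot.close_job(): hands the job in; it is judged then, once.
The state is a dict: "time": time; "qpos": joint angles; "qd": joint speeds; "effort": joint torques, N m; "tcp_pos": TCP position; "ee_rot": TCP orientation; "ft_force": force on the tool from outside, world axes, zero at the start; "ft_torque": the same for the moment, N m; "opening": opening from 0.0 (shut) to 1.0 (fully open); "finger_force": force on a finger pad.
Only numpy, scipy, OpenCV 4.12 (cv2) and the standard library are available. Lean on these libraries where they do the work, as an engineer would, in place of code of your own. Each camera call takes 0.05 s, during which the arm holds its last target. There are 200 camera calls.

## Working session

There is one attempt and no reset: what is moved stays moved. The work goes in short steps, Python scripts to look and compute and a tool call to move; the robot and the scene stay as the last step left them, time stands still between calls to the robot, and variables do not carry over. Pictures are saved under pics/ and viewed, at most 10 in all, crops included, and the job is handed in when it is done.

Besides the shell and the picture viewer there is one more tool, called after "Request:" as name(argument=value, ...) on one line, values as JSON. move_arm: Moves the arm, as the interface text tells. Its arguments: {"type":"object","properties":{"deltas":{"type":"string"},"grip_force":{"type":"number"}},"required":["deltas"]}

```bash
mkdir -p pics
cat > h.py <<'E'
import numpy as np, cv2
from plant import robot
def ray(c,u,v):
    d=np.linalg.inv(c["intrinsics"])@[u,v,1]; P=np.array(c["pose"]); return P[:3,3],P[:3,:3]@d
def onz(c,u,v,z):
    o,d=ray(c,u,v); return o+d*(z-o[2])/d[2]
def px(c,p):
    P=np.linalg.inv(c["pose"]); q=c["intrinsics"]@(P[:3,:3]@p+P[:3,3]); return q[:2]/q[2]
E
python3 - <<'E'
from h import *
for n in("scene","top"):
    c=robot.camera(n); cv2.imwrite(f"pics/{n}0.png",c["image"]); print(n,np.round(c["pose"],3).tolist(),c["intrinsics"].tolist() if hasattr(c["intrinsics"],'tolist') else c["intrinsics"])
print(robot.state(), robot.grip_point_offset)
E
```

```text
scene [[-0.644, 0.665, -0.379, 882.973], [0.765, 0.556, -0.324, 334.189], [-0.004, -0.499, -0.867, 983.142], [0.0, 0.0, 0.0, 1.0]] [[406.2761994459958, 0.0, 279.2305007196705], [0.0, 406.2761994459958, 207.2651484199491], [0.0, 0.0, 1.0]]
top [[0.018, -0.998, 0.053, 409.618], [-1.0, -0.018, -0.004, -0.909], [0.005, -0.053, -0.999, 1396.755], [0.0, 0.0, 0.0, 1.0]] [[404.9300302497522, 0.0, 271.00932091646297], [0.0, 404.9300302497522, 213.3323259772948], [0.0, 0.0, 1.0]]
{'time': 0.1, 'qpos': array([ 1.23308534e+00,  2.64697363e-01,  1.60524472e+00,  4.64032226e-05,
        1.27371250e+00, -3.69116109e-02]), 'qd': array([-0.00018738, -0.00086682, -0.0001997 ,  0.00066155, -0.00084228,
        0.0005019 ]), 'effort': array([ 4.45018513e-04, -5.16709256e+01, -3.68591774e+01, -1.69131813e-04,
        6.27574263e-03,  4.01219120e-05]), 'tcp_pos': array([199.76497506, 644.06459115, 230.06942406]), 'ee_rot': array([ 1.49839978e-01,  9.88709724e-01, -1.00880340e-03, -2.13774729e-04]), 'ft_force': array([ 1.42804102,  0.65374036, -0.19855487]), 'ft_torque': array([ 0.03814832,  0.03703332, -0.07003252]), 'finger_force': 0.0, 'opening': 1.0004274083387275} 18.700000000000003
```

View pics/top0.png

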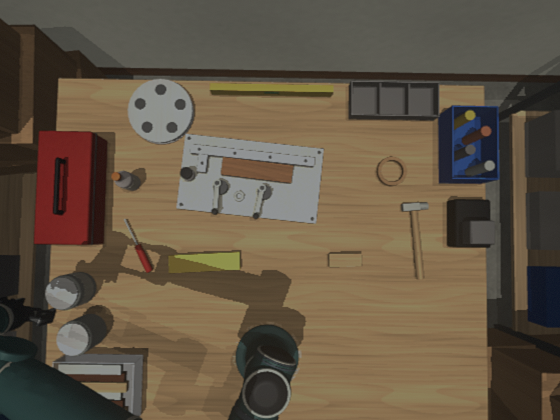

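View pics/scene0.png

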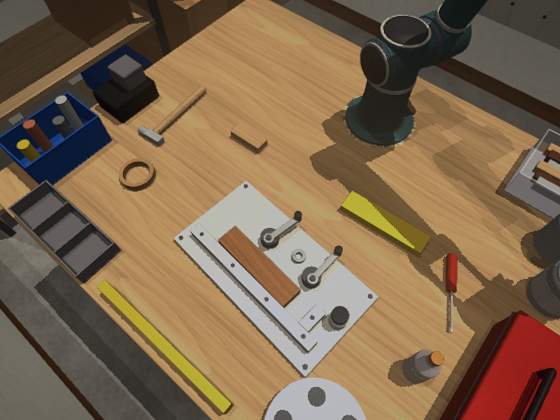

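The top view shows the jig, a white board at about (250,178). The brown rail is on it at (257,170), with the stop at its left end near (200,160), lever knobs at (214,211) and (257,215), and the jar at (188,173). Things that could be taken for the rail are the yellow bars at (270,90) and (205,262) and the small offcut at (345,260). I choose the brown bar on the jig at (257,170).

```bash
cat >> h.py <<'E'
def big(m):
    cs,_=cv2.findContours(m.astype(np.uint8),cv2.RETR_EXTERNAL,cv2.CHAIN_APPROX_NONE); return max(cs,key=cv2.contourArea)
def rail(c,z=46):
    h=cv2.cvtColor(c["image"],cv2.COLOR_BGR2HSV); b=c["image"].astype(int)
    m=(h[...,0]<14)&(h[...,1]>110)&(h[...,2]>50)
    roi=np.zeros_like(m); 
    a=np.array([px(c,np.array([x,y,18.])) for x,y in J])
    cv2.fillPoly(r:=roi.astype(np.uint8),[a.astype(np.int32)],1)
    k=big(m&(r>0)); w=np.array([onz(c,u,v,z)[:2] for u,v in k[:,0]],np.float32)
    return cv2.minAreaRect(w),k
J=[(750,250),(750,-150),(450,-150),(450,250)]
E
python3 - <<'E'
from h import *
for n in("top","scene"):
    c=robot.camera(n); im=c["image"]; h=cv2.cvtColor(im,cv2.COLOR_BGR2HSV)
    m=((h[...,1]<45)&(h[...,2]>95)).astype(np.uint8)
    m=cv2.morphologyEx(m,cv2.MORPH_CLOSE,np.ones((5,5)))
    if n=="top": m[:,:165]=0;m[:,340:]=0;m[:130]=0
    else: m[375:]=0;m[:170]=0;m[:,:160]=0;
    k=big(m); w=np.array([onz(c,u,v,18)[:2] for u,v in k[:,0]],np.float32)
    R=cv2.minAreaRect(w); print(n,"jig",R,np.round(cv2.boxPoints(R)).tolist())
    R,k=rail(c); print("rail",R,np.round(cv2.boxPoints(R)).tolist(),cv2.boundingRect(k))
c=robot.camera("top"); cv2.imwrite("pics/crop0.png",cv2.resize(c["image"][125:235,165:335],None,fx=4.6,fy=4.6,interpolation=cv2.INTER_CUBIC))
E
```

```text
top jig ((611.5623779296875, 101.83740234375), (549.1064453125, 270.3191833496094), 84.75565338134766) [[452.0, -159.0], [721.0, -184.0], [771.0, 363.0], [502.0, 388.0]]
rail ((628.0552368164062, 44.43589782714844), (233.55099487304688, 58.84024429321289), 83.99919128417969) [[587.0, -69.0], [645.0, -75.0], [670.0, 157.0], [611.0, 164.0]] (222, 158, 71, 25)
scene jig ((599.9393920898438, 69.03596496582031), (479.7518005371094, 268.818359375), 84.78093719482422) [[444.0, -158.0], [712.0, -182.0], [756.0, 296.0], [488.0, 320.0]]
rail ((630.3160400390625, 46.835540771484375), (239.6533203125, 59.12453079223633), 84.34032440185547) [[589.0, -69.0], [648.0, -75.0], [672.0, 163.0], [613.0, 169.0]] (219, 226, 81, 81)
```

View pics/crop0.png

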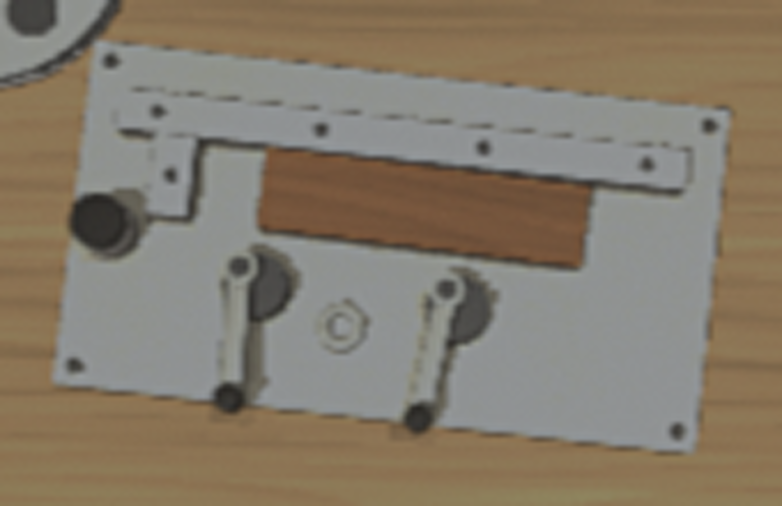

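The crop confirms the brown rail lies between the fence and the cams, with a gap to the stop on its left. Both levers are open, with knobs at crop (228,398) and (418,417). The collar is at (341,326) and the jar at (100,220).

```bash
cat >> h.py <<'E'
import os
if os.path.exists("jig.npy"): O,a=np.load("jig.npy")[:2],np.load("jig.npy")[2]
def w2j(p): d=np.array(p[:2])-O; return np.array([d[0]*np.cos(a)+d[1]*np.sin(a),-d[0]*np.sin(a)+d[1]*np.cos(a)])
def j2w(x,y): return O+[x*np.cos(a)-y*np.sin(a),x*np.sin(a)+y*np.cos(a)]
E
python3 - <<'E'
from h import *
c=robot.camera("top"); f=lambda u,v,z: onz(c,165+(u+.5)/4.6-.5,125+(v+.5)/4.6-.5,z)[:2]
C=np.array([f(95,40,18),f(730,108,18),f(692,452,18),f(55,385,18)]); TL,TR,BR,BL=C
print(C.round(1).tolist(),[np.linalg.norm(C[i]-C[i-1]).round(1) for i in range(4)])
y=(TL+BL-TR-BR); a=np.arctan2(-y[0],y[1]); O1=C.mean(0)
# scene corners
s=robot.camera("scene"); im=s["image"]
h=cv2.cvtColor(im,cv2.COLOR_BGR2HSV); m=((h[...,1]<45)&(h[...,2]>95)).astype(np.uint8); m=cv2.morphologyEx(m,cv2.MORPH_CLOSE,np.ones((5,5)))
m[375:]=0;m[:170]=0;m[:,:160]=0
k=big(m); q=cv2.approxPolyDP(cv2.convexHull(k),8,True)[:,0]; W=np.array([onz(s,u,v,18)[:2] for u,v in q]); print("scene",q.tolist(),W.round(1).tolist())
np.save("jig.npy",[*O1,a]); print(O1,a)
import importlib,h as H; importlib.reload(H)
for n,p in dict(Lk=f(228,398,83),Rk=f(418,417,83),Lp=f(240,266,66),Rp=f(447,288,66),stop1=f(200,145,48),stop2=f(191,217,48)).items(): print(n,p.round(1),H.w2j(p).round(1))
for cc,n in((c,"t"),(s,"s")):
    R,_=H.rail(cc); print(n,[H.w2j(p).round(1).tolist() for p in cv2.boxPoints(R)])
for yy in(105,-45): print("pivot",H.j2w(-34,yy))
print("stop",H.j2w(30,150))
E
```

```text
[[753.5, 293.6], [710.9, -182.4], [453.1, -157.0], [494.4, 315.7]] [np.float64(260.1), np.float64(477.9), np.float64(259.1), np.float64(474.5)]
scene [[245, 181], [377, 296], [308, 374], [174, 238]] [[456.9, -157.2], [498.4, 315.9], [745.9, 296.6], [709.4, -179.1]]
[602.96506944  67.49231528] -0.08818923252068585
Lk [483.3 178.6] [-128.9  100.1]
Rk [472.3  44.2] [-128.1  -34.7]
Lp [579.4 174.6] [-33.  104.7]
Rp [566.2  25.8] [-33.  -44.8]
stop1 [669.9 208.4] [ 54.3 146.2]
stop2 [616.9 213.6] [  1.  146.7]
t [[-3.9, -137.3], [54.7, -138.0], [57.4, 95.6], [-1.3, 96.2]]
s [[-1.8, -137.5], [57.4, -138.0], [59.1, 101.4], [-0.0, 101.8]]
pivot [578.34506979 175.07881823]
pivot [565.13382519  25.66174083]
stop [646.05972952 214.26714375]
```

Measurements agree: the pivots, stop and jig size match the description to within about 3 mm. The rail spans jig y from about -138 to +102, so the gap is about 48 mm. I'll move with shut fingers to above the start of the push at jig (30,-165), which is world (618,-100).

Request:
move_arm(deltas="4 -7 0 0 0 0.1 -1;8 -14.5 0 0 0 0.21 -1;12.5 -22 0 0 0 0.21 -1;16.5 -29.5 0 0 0 0.21 -1;20.5 -37 0 0 0 0.21 -1;24.5 -44 0 0 0 0.21 -1;28.5 -51 0 0 0 0.21 -1;32.5 -58 0 0 0 0.21 -1;36 -64 0 0 0 0.21 -1;39 -69.5 0 0 0 0.21 -1;41 -73 0 0 0 0.21 -1;41.8 -74.5 0 0 0 0.21 -1;41.8 -74.5 -3 0 0 0.21 -1;41.8 -74.5 -7 0 0 0.21 -1;41.8 -74.5 -11 0 0 0.21 -1;41.8 -74.5 -13 0 0 0.21 -1;41.8 -74.5 -13 0 0 0.21 -1;41.8 -74.5 -13 0 0 0.21 -1", grip_force=40)

```text
time: 2.6
tcp_pos: [619.4, -99.9, 103.5]
ee_rot: [0.045, 0.999, -0.0, 0.002]
ft_force: [0.7, 0.6, 0.4]
opening: -0.001
finger_force: 0.0
```

Run:
```python
from h import *
c=robot.camera("scene");cv2.imwrite("pics/s1.png",cv2.resize(c["image"][120:400,120:420],None,fx=2,fy=2))
s=robot.state();print(s["time"],s["tcp_pos"],w2j(s["tcp_pos"]),s["ee_rot"],s["ft_force"],s["opening"])
```

```text
2.65 [619.75385436 -99.95932494 103.99857309] [  31.47183836 -165.32222627] [ 4.48724914e-02  9.98990385e-01 -3.20890969e-04  2.13718577e-03] [ 0.15256803 -0.31687301  0.22382248] -0.0012595484256603137
```

View pics/s1.png

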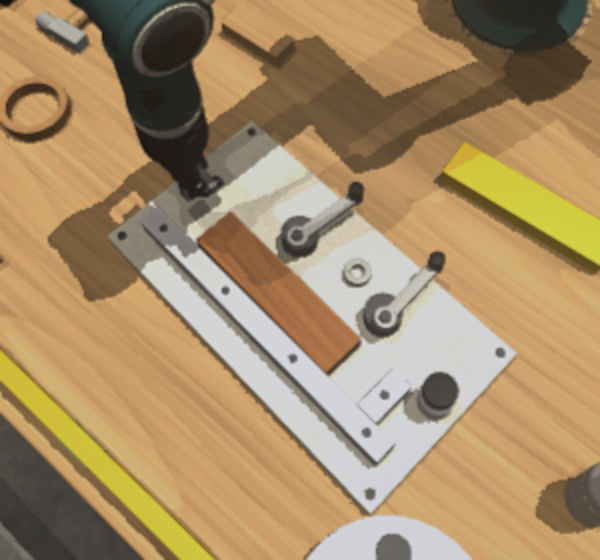

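The picture shows the shut fingertip at (205,190), just off the rail's right end at (215,225), clear of the fence and levers. I'll go down and push most of the way.

Request:
move_arm(deltas="0 0 -2.5 0 0 0 -1;0 0 -5 0 0 0 -1;0 0 -6.5 0 0 0 -1;0 0 -7 0 0 0 -1;0 0 -7 0 0 0 -1;0.05 0.5 -7 0 0 0 -1;0.1 1 -7 0 0 0 -1;0.13 1.5 -7 0 0 0 -1;0.18 2 -7 0 0 0 -1;0.22 2.5 -7 0 0 0 -1;0.26 3 -7 0 0 0 -1;0.31 3.5 -7 0 0 0 -1;0.35 4 -7 0 0 0 -1;0.4 4.5 -7 0 0 0 -1;0.44 5 -7 0 0 0 -1;0.44 5 -7 0 0 0 -1;0.44 5 -7 0 0 0 -1")

```text
time: 4.78
tcp_pos: [622.0, -49.7, 30.9]
ee_rot: [0.045, 0.999, 0.0, -0.0]
ft_force: [0.7, -0.1, 0.5]
opening: -0.002
finger_force: 0.0
```

```bash
cat > st.py <<'E'
from h import *
s=robot.state();f=s["ft_force"];print("t",s["time"],"tcp jig",w2j(s["tcp_pos"]).round(1),"z",s["tcp_pos"][2].round(1),"F jig",(w2j(f[:2]+O)).round(1),f[2].round(1))
for n in("top","scene"):
    c=robot.camera(n); R,_=rail(c); print(n,np.round(R[1]),[w2j(p).round(1).tolist() for p in cv2.boxPoints(R)])
E
python3 st.py
```

```text
t 4.775 tcp jig [  29.3 -115.1] z 30.9 F jig [ 0.7 -0.1] 0.5
top [176.  59.] [[-4.8, -40.3], [54.1, -40.7], [55.4, 135.3], [-3.5, 135.8]]
scene [238.  61.] [[-2.7, -98.6], [57.8, -98.6], [57.7, 139.5], [-2.8, 139.5]]
```

Request:
move_arm(deltas="0.02 0.2 0 0 0 0 -1;0.04 0.4 0 0 0 0 -1;0.05 0.6 0 0 0 0 -1;0.07 0.8 0 0 0 0 -1;0.08 0.9 0 0 0 0 -1;0.08 0.9 0 0 0 0 -1;0.08 0.9 0 0 0 0 -1")

```text
time: 5.75
tcp_pos: [623.3, -41.1, 31.4]
ee_rot: [0.045, 0.999, 0.0, 0.0]
ft_force: [0.1, -0.2, -0.3]
opening: -0.0
finger_force: 0.0
```

```bash
python3 st.py
```

```text
t 5.75 tcp jig [  29.8 -106.4] z 31.4 F jig [ 0.1 -0.2] -0.3
top [176.  59.] [[-4.8, -29.6], [54.2, -29.9], [55.0, 146.1], [-4.0, 146.4]]
scene [239.  61.] [[-2.7, -90.9], [57.9, -90.9], [57.8, 147.7], [-2.8, 147.6]]
```

Request:
move_arm(deltas="0.01 0.1 0 0 0 0 -1;0.02 0.2 0 0 0 0 -1;0.02 0.25 0 0 0 0 -1;0.03 0.3 0 0 0 0 -1;0.03 0.3 0 0 0 0 -1")

```text
time: 6.48
tcp_pos: [623.6, -38.4, 31.4]
ee_rot: [0.045, 0.999, -0.0, 0.0]
ft_force: [0.6, -2.1, 0.9]
opening: -0.001
finger_force: 1.1
```

```bash
python3 st.py
```

```text
t 6.475 tcp jig [  29.9 -103.6] z 31.4 F jig [ 0.7 -2.1] 0.9
top [174.  59.] [[-4.6, -26.5], [54.3, -26.5], [54.4, 147.8], [-4.4, 147.8]]
scene [237.  61.] [[-2.7, -87.7], [58.0, -87.6], [57.8, 149.4], [-2.9, 149.3]]
```

Request:
move_arm(deltas="0.01 0.1 0 0 0 0 -1;0.02 0.2 0 0 0 0 -1;0.02 0.2 0 0 0 0 -1")

```text
time: 6.95
tcp_pos: [623.7, -38.1, 31.4]
ee_rot: [0.045, 0.999, -0.001, 0.0]
ft_force: [-0.7, -8.9, 1.4]
opening: 0.001
finger_force: 4.2
```

```bash
python3 st.py
```

```text
t 6.95 tcp jig [  29.9 -103.4] z 31.4 F jig [ 0. -9.] 1.4
top [172.  59.] [[-4.6, -23.9], [54.4, -23.9], [54.6, 147.8], [-4.4, 147.8]]
scene [237.  61.] [[-2.7, -87.4], [58.0, -87.3], [57.8, 149.4], [-2.8, 149.3]]
```

The rail is butted: the force rose to 9 N with no further movement. Next I work out the paths for sweeping the levers.

```bash
cat > path.py <<'E'
from h import *
def tip(y0,deg,gap=0,r=80,hy=14.5,hx=11):
    t=np.deg2rad(deg); u=np.array([np.cos(t),np.sin(t)]); n=np.array([-u[1],u[0]])
    return j2w(*(np.array([-34,y0])+r*u-(8+gap+hy*abs(n[1])+hx*abs(n[0]))*n))
cmd=np.array([623.7,-36.3])
for nm,y0,d0 in(("R",-45,173.7),("L",105,183)):
    s=tip(y0,d0,15); print(nm,"start",s.round(1),"from cmd cm",((s-cmd)/10).round(2))
    for d in list(range(180,266,8))+[260,263,266,270]: print(d,((tip(y0,d)-s)/10).round(2), end="; ")
    print()
E
python3 path.py
```

```text
R start [494.3  79.3] from cmd cm [-12.94  11.56]
180 [-0.69 -2.42]; 188 [-1.03 -3.39]; 196 [-1.25 -4.43]; 204 [-1.32 -5.53]; 212 [-1.23 -6.66]; 220 [-0.97 -7.8 ]; 228 [-0.54 -8.92]; 236 [ 0.08 -9.98]; 244 [  0.88 -10.96]; 252 [  1.84 -11.82]; 260 [  2.94 -12.53]; 260 [  2.94 -12.53]; 263 [  3.39 -12.75]; 266 [  3.85 -12.95]; 270 [  4.49 -13.16]; 
L start [499.8 216. ] from cmd cm [-12.39  25.23]
180 [ 0.09 -1.14]; 188 [-0.25 -2.12]; 196 [-0.47 -3.16]; 204 [-0.54 -4.25]; 212 [-0.46 -5.39]; 220 [-0.2  -6.53]; 228 [ 0.24 -7.65]; 236 [ 0.86 -8.71]; 244 [ 1.66 -9.69]; 252 [  2.61 -10.55]; 260 [  3.72 -11.26]; 260 [  3.72 -11.26]; 263 [  4.17 -11.48]; 266 [  4.63 -11.68]; 270 [  5.26 -11.89];
```

Request:
move_arm(deltas="0 -0.8 0 0 0 0 -1;-0.1 -1.5 0 0 0 0 -1;-0.1 -1.5 3 0 0 0 -1;-0.1 -1.5 7 0 0 0 -1;-2 1 7.5 0 0 0 -1;-6 4.5 7.5 0 0 0 -1;-10 8.5 7.5 0 0 0 -1;-12.9 11.6 7.5 0 0 0 -1;-12.9 11.6 7.5 0 0 0 -1;-12.9 11.6 7.5 0 0 0 -1;-12.9 11.6 5 0 0 0 -1;-12.9 11.6 2.5 0 0 0 -1;-12.9 11.6 1.6 0 0 0 -1;-12.9 11.6 1.6 0 0 0 -1;-12.9 11.6 1.6 0 0 0 -1")

```text
time: 8.93
tcp_pos: [495.9, 79.5, 48.2]
ee_rot: [0.046, 0.999, 0.0, 0.001]
ft_force: [0.3, 0.5, -0.3]
opening: -0.002
finger_force: 0.0
```

```bash
python3 st.py
python3 - <<'E'
from h import *
c=robot.camera("scene");cv2.imwrite("pics/s2.png",cv2.resize(c["image"][150:400,140:420],None,fx=2,fy=2))
E
```

```text
t 8.925 tcp jig [-107.7    2.6] z 48.2 F jig [0.2 0.5] -0.3
top [235.  59.] [[-4.6, -87.4], [54.1, -87.4], [54.2, 147.9], [-4.5, 148.0]]
scene [237.  60.] [[-3.8, -88.1], [56.0, -88.6], [57.8, 148.9], [-1.9, 149.3]]
```

View pics/s2.png

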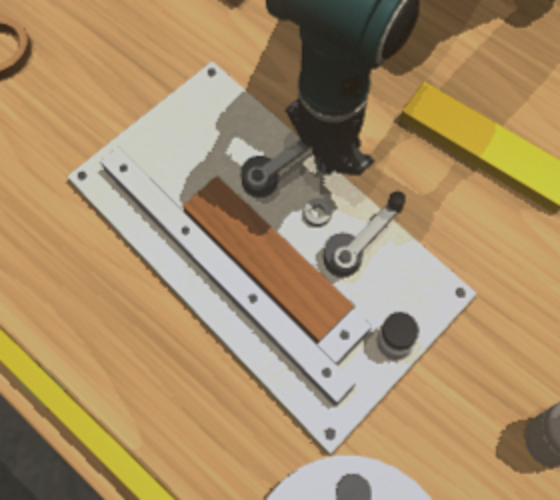

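The rail's end now meets the stop at (345,320). The tip is beside the right arm at (340,165), on its +y side, with the left lever and collar untouched. I'll sweep the right lever to just before it jams.

Request:
move_arm(deltas="-0.4 -1.2 0 0 0 0 -1;-0.7 -2.4 0 0 0 0 -1;-1 -3.4 0 0 0 0 -1;-1.25 -4.4 0 0 0 0 -1;-1.3 -5.5 0 0 0 0 -1;-1.25 -6.7 0 0 0 0 -1;-1 -7.8 0 0 0 0 -1;-0.5 -8.9 0 0 0 0 -1;0.1 -10 0 0 0 0 -1;0.5 -10.5 0 0 0 0 -1;0.9 -11 0 0 0 0 -1;1.4 -11.4 0 0 0 0 -1;1.8 -11.8 0 0 0 0 -1;1.8 -11.8 0 0 0 0 -1")

```text
time: 10.82
tcp_pos: [512.9, -38.7, 47.2]
ee_rot: [0.045, 0.999, -0.0, -0.0]
ft_force: [0.2, -0.0, -0.5]
opening: -0.005
finger_force: 0.0
```

```bash
python3 st.py
python3 - <<'E'
from h import *
c=robot.camera("top");cv2.imwrite("pics/t3.png",cv2.resize(c["image"][125:235,165:335],None,fx=4.6,fy=4.6,interpolation=cv2.INTER_CUBIC))
E
```

```text
t 10.825 tcp jig [ -80.3 -113.7] z 47.2 F jig [ 0.2 -0. ] -0.5
top [235.  59.] [[-3.7, -87.3], [55.1, -87.1], [54.1, 148.0], [-4.6, 147.8]]
scene [236.  61.] [[-3.6, -87.0], [57.8, -87.4], [59.4, 148.7], [-1.9, 149.2]]
```

View pics/t3.png

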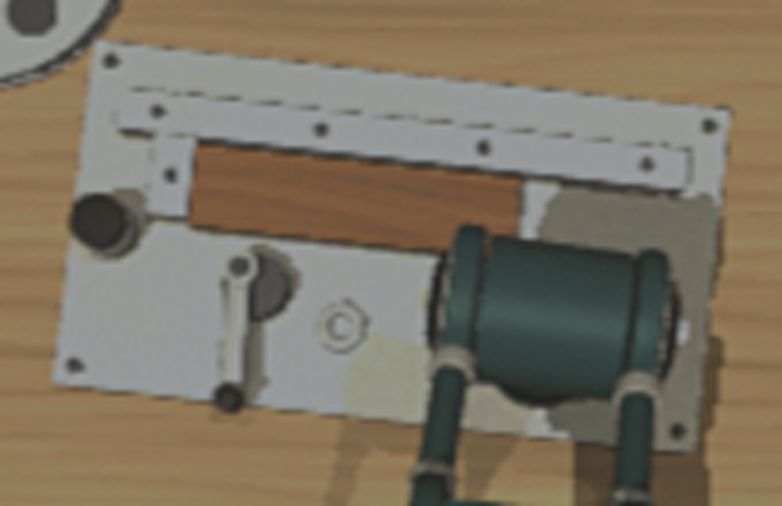

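The top view shows the rail still butted at (190,185). The wrist hides the right lever at (560,320). I'll continue in small steps, checking the force.

Request:
move_arm(deltas="0.35 -0.25 0 0 0 0 -1;0.75 -0.5 0 0 0 0 -1;1.1 -0.7 0 0 0 0 -1;1.1 -0.7 0 0 0 0 -1;1.1 -0.7 0 0 0 0 -1")

```text
time: 11.6
tcp_pos: [524.0, -45.5, 47.4]
ee_rot: [0.045, 0.999, -0.0, 0.0]
ft_force: [0.8, -0.7, -0.2]
opening: 0.001
finger_force: 0.0
```

```bash
python3 st.py
```

```text
t 11.6 tcp jig [ -68.7 -119.6] z 47.4 F jig [ 0.9 -0.6] -0.2
top [236.  59.] [[-1.1, -88.4], [57.7, -87.5], [54.1, 148.2], [-4.7, 147.3]]
scene [237.  60.] [[-1.4, -87.8], [58.6, -87.6], [58.1, 149.3], [-1.9, 149.2]]
```

Request:
move_arm(deltas="0.2 -0.1 0 0 0 0 -1;0.4 -0.2 0 0 0 0 -1;0.6 -0.3 0 0 0 0 -1;0.6 -0.3 0 0 0 0 -1")

```text
time: 12.2
tcp_pos: [529.9, -48.4, 47.2]
ee_rot: [0.045, 0.999, -0.0, 0.0]
ft_force: [-0.3, 1.5, -0.2]
opening: -0.002
finger_force: 0.2
```

```bash
python3 st.py
```

```text
t 12.2 tcp jig [ -62.6 -121.9] z 47.2 F jig [-0.5  1.5] -0.2
top [236.  59.] [[-0.8, -88.4], [58.0, -87.5], [54.4, 148.2], [-4.4, 147.4]]
scene [237.  60.] [[-1.0, -88.1], [59.0, -87.8], [57.8, 149.1], [-2.2, 148.8]]
```

Request:
move_arm(deltas="0.2 -0.05 0 0 0 0 -1;0.4 -0.1 0 0 0 0 -1;0.4 -0.1 0 0 0 0 -1")

```text
time: 12.68
tcp_pos: [534.0, -49.5, 47.3]
ee_rot: [0.045, 0.999, -0.0, 0.0]
ft_force: [0.4, 0.0, 0.5]
opening: 0.0
finger_force: 0.3
```

Request:
move_arm(deltas="0.15 -0.03 0 0 0 0 -1;0.3 -0.05 0 0 0 0 -1;0.3 -0.05 0 0 0 0 -1")

```text
time: 13.05
tcp_pos: [536.1, -49.9, 47.1]
ee_rot: [0.045, 0.999, -0.0, -0.001]
ft_force: [-4.4, -0.3, 2.1]
opening: -0.0
finger_force: 1.9
```

Request:
move_arm(deltas="0.1 0 0 0 0 0 -1;0.2 -0.02 0 0 0 0 -1;0.2 -0.02 0 0 0 0 -1")

```text
time: 13.42
tcp_pos: [537.8, -50.1, 47.0]
ee_rot: [0.045, 0.999, -0.0, -0.001]
ft_force: [-4.8, -1.1, 3.2]
opening: -0.003
finger_force: 2.6
```

```bash
python3 st.py
```

```text
t 13.425 tcp jig [ -54.6 -122.9] z 47.0 F jig [-4.7 -1.5] 3.2
top [210.  59.] [[-1.6, -62.9], [57.3, -62.6], [56.1, 147.8], [-2.9, 147.4]]
scene [237.  59.] [[0.6, -88.1], [59.7, -87.7], [58.4, 149.2], [-0.8, 148.8]]
```

Request:
move_arm(deltas="0.1 0 0 0 0 0 -1;0.2 -0.02 0 0 0 0 -1;0.2 -0.02 0 0 0 0 -1")

```text
time: 13.9
tcp_pos: [538.8, -50.2, 46.9]
ee_rot: [0.045, 0.999, -0.0, -0.002]
ft_force: [-7.8, -1.0, 4.4]
opening: 0.003
finger_force: 3.8
```

Request:
move_arm(deltas="0.1 0 0 0 0 0 -1;0.15 -0.02 0 0 0 0 -1;0.15 -0.02 0 0 0 0 -1")

```text
time: 14.28
tcp_pos: [539.5, -50.3, 46.8]
ee_rot: [0.045, 0.999, 0.0, -0.003]
ft_force: [-9.1, -1.4, 6.6]
opening: -0.001
finger_force: 4.8
```

```bash
python3 st.py
```

```text
t 14.275 tcp jig [ -52.8 -122.9] z 46.8 F jig [-8.9 -2.2] 6.6
top [207.  59.] [[-0.9, -59.8], [57.6, -59.6], [56.8, 147.7], [-1.8, 147.4]]
scene [236.  59.] [[0.3, -87.4], [59.0, -87.5], [59.2, 148.9], [0.4, 149.0]]
```

Request:
move_arm(deltas="0.1 0 0.03 0 0 0 -1;0.15 -0.02 0.05 0 0 0 -1;0.15 -0.02 0.05 0 0 0 -1")

```text
time: 14.75
tcp_pos: [539.9, -50.4, 46.8]
ee_rot: [0.045, 0.999, 0.0, -0.004]
ft_force: [-11.4, -0.3, 6.4]
opening: -0.0
finger_force: 5.6
```

Request:
move_arm(deltas="0.1 0 0 0 0 0 -1;0.1 0 0 0 0 0 -1;0.1 0 0 0 0 0 -1")

```text
time: 15.12
tcp_pos: [540.4, -50.5, 46.8]
ee_rot: [0.045, 0.999, 0.0, -0.004]
ft_force: [-12.5, -1.5, 7.6]
opening: -0.005
finger_force: 6.3
```

```bash
python3 st.py
```

```text
t 15.125 tcp jig [ -51.9 -123. ] z 46.8 F jig [-12.4  -2.6] 7.6
top [207.  58.] [[-0.3, -59.6], [58.0, -59.2], [56.7, 148.1], [-1.5, 147.7]]
scene [237.  59.] [[0.4, -87.7], [59.0, -87.8], [59.3, 148.9], [0.7, 149.0]]
```

Request:
move_arm(deltas="0.1 0 0 0 0 0 -1;0.15 0 0 0 0 0 -1;0.15 0 0 0 0 0 -1")

```text
time: 15.6
tcp_pos: [540.9, -50.5, 46.7]
ee_rot: [0.045, 0.999, -0.0, -0.006]
ft_force: [-15.4, -2.1, 9.7]
opening: -0.002
finger_force: 7.8
```

Request:
move_arm(deltas="-0.5 0 0 0 0 0 -1;-1.5 0 0 0 0 0 -1;-3 0 1 0 0 0 -1;-3.5 1 4 0 0 0 -1;-4 4 5.5 0 0 0 -1;-4.3 9 5.5 0 0 0 -1;-4.5 14 5.5 0 0 0 -1;-4.7 19 5.5 0 0 0 -1;-4.7 24 5.5 0 0 0 -1;-4.7 26.7 5.5 0 0 0 -1;-4.7 26.7 5.5 0 0 0 -1;-4.7 26.7 2.5 0 0 0 -1;-4.7 26.7 0 0 0 0 -1;-4.7 26.7 0 0 0 0 -1;-4.7 26.7 0 0 0 0 -1")

```text
time: 17.48
tcp_pos: [500.0, 216.0, 48.6]
ee_rot: [0.046, 0.999, 0.0, 0.001]
ft_force: [0.1, 0.0, 0.2]
opening: 0.002
finger_force: 0.0
```

```bash
python3 st.py
python3 - <<'E'
from h import *
c=robot.camera("scene");cv2.imwrite("pics/s4.png",cv2.resize(c["image"][150:400,140:420],None,fx=2.4,fy=2.4,interpolation=cv2.INTER_CUBIC))
E
```

```text
t 17.475 tcp jig [-115.7  138.9] z 48.6 F jig [0.1 0. ] 0.2
top [235.  59.] [[-0.5, -87.6], [58.1, -87.3], [57.1, 148.0], [-1.5, 147.8]]
scene [237.  59.] [[-1.0, -87.6], [57.8, -88.0], [59.4, 148.8], [0.6, 149.2]]
```

View pics/s4.png

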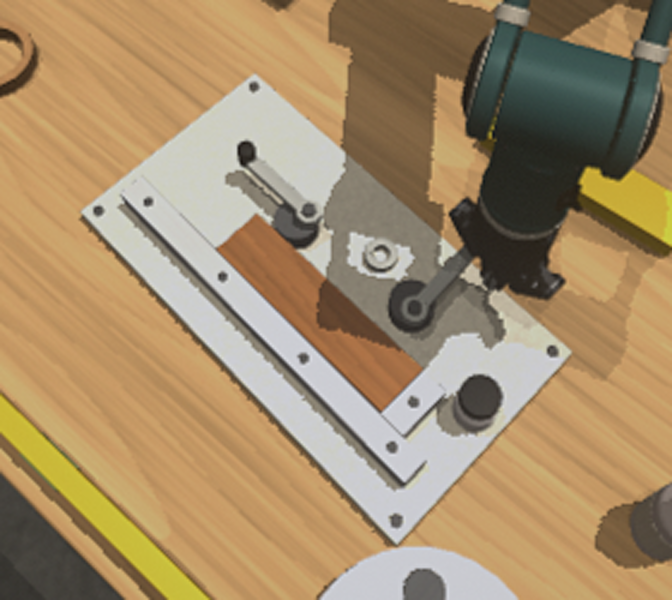

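The right lever is clamped parallel to the fence, with its knob at (247,152) and its cam on the rail at (295,225). The rail is still butted at (400,385). The tip is at (530,280), left of the left arm. I'll sweep the left lever.

Request:
move_arm(deltas="0.1 -1.1 0 0 0 0 -1;-0.25 -2.1 0 0 0 0 -1;-0.45 -3.1 0 0 0 0 -1;-0.55 -4.2 0 0 0 0 -1;-0.45 -5.4 0 0 0 0 -1;-0.2 -6.5 0 0 0 0 -1;0.25 -7.6 0 0 0 0 -1;0.85 -8.7 0 0 0 0 -1;1.25 -9.2 0 0 0 0 -1;1.65 -9.7 0 0 0 0 -1;2.1 -10.1 0 0 0 0 -1;2.6 -10.5 0 0 0 0 -1;3 -10.8 0 0 0 0 -1;3.35 -11 0 0 0 0 -1;3.7 -11.3 0 0 0 0 -1;3.7 -11.3 0 0 0 0 -1")

```text
time: 19.62
tcp_pos: [536.5, 103.1, 47.8]
ee_rot: [0.045, 0.999, -0.0, 0.0]
ft_force: [0.5, 0.5, 0.4]
opening: -0.0
finger_force: 0.0
```

```bash
python3 st.py
```

```text
t 19.625 tcp jig [-69.4  29.6] z 47.8 F jig [0.5 0.5] 0.4
top [ 41. 121.] [[14.3, 145.8], [27.1, 25.5], [67.6, 29.9], [54.7, 150.1]]
scene [236.  60.] [[-1.8, -87.3], [57.8, -87.7], [59.4, 148.8], [-0.1, 149.2]]
```

Request:
move_arm(deltas="0.35 -0.15 0 0 0 0 -1;0.7 -0.25 0 0 0 0 -1;1.05 -0.35 0 0 0 0 -1;1.05 -0.35 0 0 0 0 -1")

```text
time: 20.23
tcp_pos: [547.1, 99.8, 47.7]
ee_rot: [0.045, 0.999, -0.0, 0.0]
ft_force: [0.2, -0.1, -0.0]
opening: 0.003
finger_force: 0.1
```

Request:
move_arm(deltas="0.15 -0.02 0 0 0 0 -1;0.3 -0.03 0 0 0 0 -1;0.3 -0.03 0 0 0 0 -1")

```text
time: 20.6
tcp_pos: [549.6, 99.5, 47.7]
ee_rot: [0.045, 0.999, -0.0, -0.0]
ft_force: [-1.7, -0.6, 0.7]
opening: -0.001
finger_force: 0.6
```

Request:
move_arm(deltas="0.1 0 0 0 0 0 -1;0.2 -0.02 0 0 0 0 -1;0.2 -0.02 0 0 0 0 -1")

```text
time: 20.98
tcp_pos: [551.7, 99.4, 47.7]
ee_rot: [0.045, 0.999, -0.0, -0.0]
ft_force: [-1.3, 0.2, -0.8]
opening: 0.0
finger_force: 0.7
```

Request:
move_arm(deltas="0.1 0 0 0 0 0 -1;0.2 -0.02 0 0 0 0 -1;0.2 -0.02 0 0 0 0 -1")

```text
time: 21.35
tcp_pos: [553.8, 99.2, 47.7]
ee_rot: [0.045, 0.999, 0.0, 0.0]
ft_force: [-2.5, -1.1, 0.5]
opening: -0.002
finger_force: 0.7
```

Request:
move_arm(deltas="0.1 0 0 0 0 0 -1;0.2 -0.02 0 0 0 0 -1;0.2 -0.02 0 0 0 0 -1")

```text
time: 21.72
tcp_pos: [555.1, 99.0, 47.7]
ee_rot: [0.045, 0.999, -0.0, -0.001]
ft_force: [-4.5, -1.9, 2.0]
opening: 0.001
finger_force: 2.4
```

```bash
python3 st.py
```

```text
t 21.725 tcp jig [-50.5  27.1] z 47.7 F jig [-4.3 -2.3] 2.0
top [14. 74.] [[41.6, 145.5], [49.4, 71.9], [62.9, 73.4], [55.0, 146.9]]
scene [237.  58.] [[-0.3, -88.2], [57.7, -88.6], [59.4, 148.8], [1.4, 149.2]]
```

Request:
move_arm(deltas="0.1 0 0 0 0 0 -1;0.2 -0.02 0 0 0 0 -1;0.2 -0.02 0 0 0 0 -1")

```text
time: 22.2
tcp_pos: [555.8, 98.8, 47.6]
ee_rot: [0.045, 0.999, -0.0, -0.002]
ft_force: [-9.4, -0.8, 5.8]
opening: -0.001
finger_force: 4.4
```

Request:
move_arm(deltas="0.1 0 0 0 0 0 -1;0.2 -0.02 0 0 0 0 -1;0.2 -0.02 0 0 0 0 -1")

```text
time: 22.58
tcp_pos: [556.3, 98.8, 47.5]
ee_rot: [0.045, 0.999, -0.0, -0.004]
ft_force: [-13.4, -0.4, 8.9]
opening: -0.002
finger_force: 6.3
```

Request:
move_arm(deltas="0.1 0 0 0 0 0 -1;0.1 0 0 0 0 0 -1;0.1 0 0 0 0 0 -1")

```text
time: 22.95
tcp_pos: [556.5, 98.8, 47.4]
ee_rot: [0.045, 0.999, -0.0, -0.004]
ft_force: [-13.8, 0.4, 10.0]
opening: -0.0
finger_force: 7.2
```

```bash
python3 st.py
```

```text
t 22.95 tcp jig [-49.   27.1] z 47.4 F jig [-13.8  -0.8] 10.0
top [17. 34.] [[-2.0, -52.0], [1.6, -85.3], [18.4, -83.6], [14.8, -50.2]]
scene [236.  58.] [[-0.3, -87.0], [57.8, -87.4], [59.4, 148.8], [1.4, 149.2]]
```

Request:
move_arm(deltas="0.05 0 0 0 0 0 -1;0.05 0 0 0 0 0 -1;-0.5 0 0 0 0 0 -1;-2 0 0 0 0 0 -1;-4.5 0 1 0 0 0 -1;-5 -3 2 0 0 0 -1;-5 -8 2 0 0 0 -1;-5 -12.5 1 0 0 0 -1;-5 -14.9 0 0 0 0 -1;-5 -14.9 0 0 0 0 -1;-4 -14.9 0 0 0 0 -1;-3 -14.9 0 0 0 0 -1;-2.4 -14.9 0 0 0 0 -1;-2.2 -14.9 0 0 0 0 -1;-2 -14.9 0 0 0 0 -1;-2 -14.9 0 0 0 0 -1")

```text
time: 25.05
tcp_pos: [540.6, -50.3, 47.7]
ee_rot: [0.045, 0.999, 0.0, -0.0]
ft_force: [-0.5, 0.0, 0.4]
opening: 0.002
finger_force: 0.0
```

```bash
python3 st.py
```

```text
t 25.05 tcp jig [ -51.7 -122.8] z 47.7 F jig [-0.5 -0. ] 0.4
top [207.  58.] [[-0.1, -59.3], [57.4, -59.6], [58.4, 147.8], [0.9, 148.1]]
scene [236.  58.] [[-0.3, -87.0], [57.8, -87.4], [59.4, 148.9], [1.4, 149.3]]
```

Request:
move_arm(deltas="0.1 0 0 0 0 0 -1;0.2 0 0 0 0 0 -1;0.2 0 0 0 0 0 -1")

```text
time: 25.52
tcp_pos: [541.7, -50.4, 47.6]
ee_rot: [0.045, 0.999, -0.0, -0.001]
ft_force: [-5.0, -1.0, 3.5]
opening: 0.0
finger_force: 2.1
```

Request:
move_arm(deltas="0.1 0 0 0 0 0 -1;0.2 0 0 0 0 0 -1;0.2 0 0 0 0 0 -1")

```text
time: 25.9
tcp_pos: [541.9, -50.2, 47.2]
ee_rot: [0.045, 0.999, 0.0, -0.003]
ft_force: [-9.2, -0.4, 5.7]
opening: 0.001
finger_force: 4.3
```

Request:
move_arm(deltas="0.1 0 0 0 0 0 -1;0.2 0 0 0 0 0 -1;0.2 0 0 0 0 0 -1")

```text
time: 26.28
tcp_pos: [542.4, -50.2, 47.0]
ee_rot: [0.045, 0.999, 0.0, -0.005]
ft_force: [-12.3, -0.7, 8.9]
opening: -0.0
finger_force: 6.2
```

Request:
move_arm(deltas="0.05 0 0 0 0 0 -1;0.1 0 0 0 0 0 -1;0.1 0 0 0 0 0 -1")

```text
time: 26.65
tcp_pos: [542.6, -50.2, 46.8]
ee_rot: [0.045, 0.999, 0.0, -0.005]
ft_force: [-14.5, -0.6, 10.3]
opening: -0.0
finger_force: 7.2
```

Request:
move_arm(deltas="-0.5 0 0 0 0 0 -1;-2 0 0 0 0 0 -1;-4 0 1 0 0 0 -1;-4 3 2 0 0 0 -1;-4 8 2 0 0 0 -1;-4 12.5 1 0 0 0 -1;-4 14.9 0 0 0 0 -1;-3 14.9 0 0 0 0 -1;-1.5 14.9 0 0 0 0 -1;-0.3 14.9 0 0 0 0 -1;0.3 14.9 0 0 0 0 -1;0.6 14.9 0 0 0 0 -1;0.8 14.9 0 0 0 0 -1;0.8 14.9 0 0 0 0 -1")

```text
time: 28.4
tcp_pos: [555.5, 98.5, 47.7]
ee_rot: [0.045, 0.999, -0.0, -0.0]
ft_force: [0.6, -0.3, -1.0]
opening: -0.001
finger_force: 0.0
```

Request:
move_arm(deltas="0.1 0 0 0 0 0 -1;0.2 0 0 0 0 0 -1;0.2 0 0 0 0 0 -1")

```text
time: 28.78
tcp_pos: [556.2, 98.6, 47.5]
ee_rot: [0.045, 0.999, -0.0, -0.001]
ft_force: [-4.4, -0.4, 3.5]
opening: 0.0
finger_force: 2.7
```

Request:
move_arm(deltas="0.1 0 0 0 0 0 -1;0.2 0 0 0 0 0 -1;0.2 0 0 0 0 0 -1")

```text
time: 29.15
tcp_pos: [556.4, 98.6, 47.2]
ee_rot: [0.045, 0.999, -0.0, -0.003]
ft_force: [-9.6, 0.6, 7.1]
opening: 0.004
finger_force: 4.9
```

The left lever is firm: it takes 9.6 N at the same position as before, so it hasn't slackened. I'll press once more to about 13 N, then retreat and check.

Request:
move_arm(deltas="0.1 0 0 0 0 0 -1;0.2 0 0 0 0 0 -1;0.2 0 0 0 0 0 -1")

```text
time: 29.52
tcp_pos: [556.6, 98.7, 47.0]
ee_rot: [0.045, 0.999, -0.0, -0.005]
ft_force: [-14.8, 1.1, 10.5]
opening: -0.002
finger_force: 7.2
```

Request:
move_arm(deltas="-0.5 0 0 0 0 0 -1;-2 0 0 0 0 0 -1;-4 0 1 0 0 0 -1;-5 0 5 0 0 0 -1;-6 2 10 0 0 0 -1;-8 6 14 0 0 0 -1;-10 11 16 0 0 0 -1;-11 16 16 0 0 0 -1;-12 20 16 0 0 0 -1;-12 24 16 0 0 0 -1;-12 24 16 0 0 0 -1;-12 24 16 0 0 0 -1")

```text
time: 31.02
tcp_pos: [441.4, 338.1, 207.6]
ee_rot: [0.045, 0.999, -0.0, 0.0]
ft_force: [-0.4, 0.7, -0.4]
opening: -0.005
finger_force: 0.0
```

```bash
python3 st.py
python3 - <<'E'
from h import *
c=robot.camera("top");cv2.imwrite("pics/t5.png",cv2.resize(c["image"][125:235,165:335],None,fx=4.6,fy=4.6,interpolation=cv2.INTER_CUBIC))
E
```

```text
t 31.025 tcp jig [-184.8  255.3] z 207.6 F jig [-0.5  0.7] -0.4
top [235.  57.] [[-0.3, -87.2], [56.9, -87.5], [58.0, 147.8], [0.9, 148.1]]
scene [236.  58.] [[-0.3, -87.0], [57.8, -87.4], [59.4, 148.8], [1.4, 149.2]]
```

View pics/t5.png

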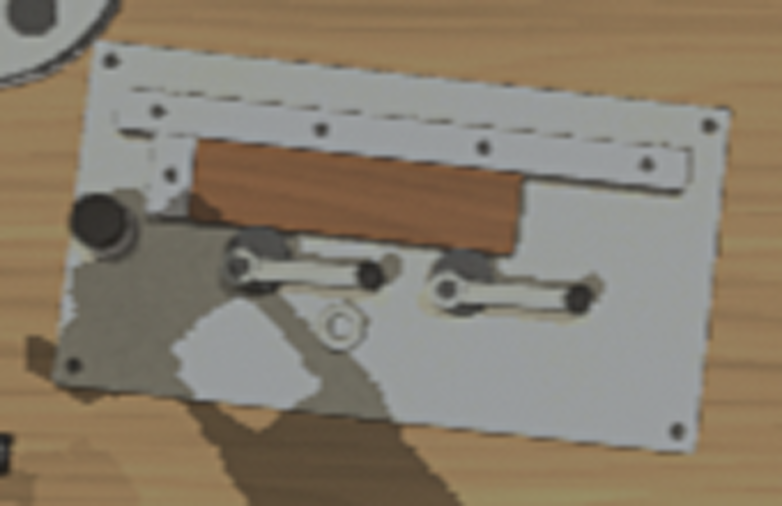

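The rail is butted at (192,180) and flush with the fence. Both levers lie parallel to the fence with their knobs at (370,276) and (578,299), and the collar and jar haven't moved.

```bash
python3 -c "
from plant import robot; print(robot.close_job())"
```

```text
the job is handed in; nothing more can be done
None
```

The rail is butted against the end stop and held flat on the fence; I set both cam levers with about 15 N at the fingertip, and handed the job in at about 31 s with the robot clear of everything.

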